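# Shut the tagged air valve under the sliding cover

### The job

Shut off the tagged air line: push the cover plate of the low valve box along its guides all the way to the stop at the other end, sliding it and never lifting it, so that the three valves underneath are uncovered. Then push the lever of the valve that carries the round tag disc a quarter turn until it is fully shut against its stop, crosswise to its pipe. Leave the other two valves open as they are, the cover slid back, and the things lying around where they are.

Things in the scene. Friction and masses are not known exactly. Their poses are not given: they have to be found in the camera images.
- valve_box: Low fixed steel box, 200 (x) by 695 mm (y), guide ribs 90 mm high along both long sides. Origin on the bench under the middle of the cover's track; x away from the robot at yaw 0, y along the track. Open valve bay at y 10 to 305 mm, x -78 to 78 mm, pipe tops in it 39 mm above the bench; closed deck at y -305 to 10 mm. Cross walls at y = 305 and -305 mm stop the cover; then a housing to y -385 mm.
- cover: Loose aluminium plate, 183 (x) by 302 (y) by 4 mm, about 0.6 kg, lying between the box's guide ribs (2.5 mm play each side), underside 80 mm above the bench. Origin: centre of the underside, axes as the box's. Starts over the bay at box y 122 to 152 mm; slides along the box's y with a few newtons; fully aside over the deck it is at box y about -153 mm.
- cover_bar (a point): Centre of the cover's black bar handle, above the middle of the cover: a round bar 10 mm thick, 100 mm long, along the cover's x (across the sliding direction), on two legs at its ends; bar centre 116 mm above the bench, 36 mm above the cover's underside.
- lever_tag (a joint): Tagged valve's lever, rad: 0 open, pointing along its pipe to the box's -x; grows counter-clockwise seen from above to 1.571, shut against a stop, pointing to the box's -y. Starts at 0 to 0.2. About 0.2 N m friction, no spring, stays where left. Lever 14 mm wide, 8 mm thick, mid-height 60 mm above the bench, tip 60 mm from the stem.
- tag_stem (a point): On the vertical stem (turning axis) of the tagged valve, 60 mm above the bench. It stands at box x 30 mm and box y 85, 167 or 249 mm; which of these three places varies, the plain valves have the others.
- tag_end (a point): Centre of the underside of the round metal tag disc (36 mm across, 3 mm thick) on top of the tagged lever, 64 mm above the bench, 45 mm from the stem; moves with the lever.
- lever_p1 (a joint): Lever angle in rad of the first plain valve (same valve and lever, no tag disc): same meaning as lever_tag, starts open between 0 and 0.12; to be left alone.
- p1_stem (a point): On the stem of the first plain valve, 60 mm above the bench.
- p1_end (a point): Point on top of the first plain valve's lever, 45 mm from its stem; moves with the lever.
- lever_p2 (a joint): Lever angle in rad of the second plain valve (same valve and lever, no tag disc): same meaning as lever_tag, starts open between 0 and 0.12; to be left alone.
- p2_stem (a point): On the stem of the second plain valve, 60 mm above the bench.
- p2_end (a point): Point on top of the second plain valve's lever, 45 mm from its stem; moves with the lever.
- wrench: Bystander, to be left alone: flat steel wrench, 170 mm long. Origin: its middle.
- tape_roll: Bystander, to be left alone: white ring-shaped roll of tape, 58 mm across and 19 mm high, lying flat on the junction housing at the -y end of the valve box. Origin: centre of its underside.
- oil_bottle: Bystander, to be left alone: small white bottle, 34 mm across, 85 mm high. Origin: centre of its underside.
- screwdriver: Bystander, to be left alone: screwdriver, 190 mm long, lying. Origin: its middle.
- bush: Bystander, to be left alone: turned steel flanged bush, 38 mm across, 32 mm high, standing on the same housing. Origin: centre of its underside.
- grease_jar: Bystander, to be left alone: round grey jar with white lid, 56 mm across, 48 mm high. Origin: centre of its underside.
- parts_bin: Bystander, to be left alone: orange open parts bin, 160 x 100 x 70 mm. Origin: centre of its underside.

How it is judged:
By the outcome, as a careful person would: the job done as asked, in the order asked, and still so for the second after the job is handed in, with the robot touching nothing.
It also fails if it takes over 58 s, if anything falls off the work surface, if the arm or the gripper's body presses on something with over 40 N, if the wrist force passes 120 N, or if a joint passes its speed limit or range.

### The arm

A 6-joint arm with a two-finger parallel gripper is mounted at the origin on the work surface. World frame = base frame: x ahead of the robot, y to its left, z up, the work surface at z = 0. Lengths are in m, angles in rad, forces in N, time in s.
With the tool pointing down it reaches from about 0.375 to 0.975 m from the base axis. Payload 3.8 kg.
Tool frame: the origin (TCP) lies midway between the tips of the shut fingers; the grasp point (between the pads) lies behind it (env.grip_depth is the z of the grasp point in the tool frame, in m); z points along the fingers, y is the direction in which the jaws open and shut (so a half turn about z gives the same grasp; the last joint's range is limited). The gripper opens to 88 mm and grips with 3 to 60 N. Pads are 18 mm wide; open, the fingers measure 123 mm over their backs; the gripper's body (75 mm by 187 mm) begins 45 mm behind the grasp point.
Start: joints at [1.28, 0.264, 1.604, -0, 1.274, -0.037], TCP at [0.169, 0.653, 0.239] pointing down, gripper open.
Joint ranges: [-2.63, 2.63], [-0.94, 2.18], [0.31, 2.57], [-1.31, 4.45], [0, 2.66], [-2.55, 2.55]. Speed limits (rad/s): [2.57, 2.57, 3.14, 3.14, 3.14, 3.14].

### API

Orientations are given as a unit quaternion [w, x, y, z].
In Python, from bench import env, eyes gives the robot as it stands. The module is installed in compiled form; this text tells all that it offers.
- The arm moves only by the tool play_rows, never from a script. Its arguments are lists of equal length, an entry for each row: "linear": the shift along the tool's x, y, z as a fraction of full scale, a list of three; "twist": the turn about the tool's z as a fraction of full scale. A call has exactly 8 rows; each row shifts and turns the pose as measured when the row begins, along the tool's axes as they then stand; what a row does not reach is not made up. Full scale, the value 1, is 0.025 m for a shift and 0.1 rad for a turn. A row lasts 1/10 s, in which the tool goes at most 50 mm and 8.59 degrees, less where a joint would pass 70% of its speed; a pose out of reach is approached as far as the arm can. A call with a number of a shift or a turn outside -1 to 1 is refused whole. A call with a gripper value outside its range is refused whole. "claw" is the gripper's target within -1 to 1 (shut at 1, half-way at 0, fully open at -1), set as the call begins (left out, the last holds). The fingers move at their own pace and stop on an object; "newtons" is the grip in N (left out, the last holds). Time passes only in rows, so rows that do not move let the fingers close, or fill a call up. It gives the time, the measured TCP pose, the force and the opening at its end, in the units of the state.
- env.observe(): the state, without advancing time (a new reading comes with each control period).
- eyes.read_camera(name): name is "scene" or "top"; returns a dict with "image" (400x640x3 uint8, red, green, blue), "fx", "fy", "cx", "cy" (pixels), "eye" and "attitude" of the camera in the world. Camera axes: x right, y up, looking along -z (the intrinsics and any distortion apply to the point x, -y, -z); pixel columns grow to the right and rows downward; lengths in m; the calibration is good to about 2 mm. A picture is of the moment at which its call begins. There is no depth.
- env.close_job(): hands the job in, once; it reports no verdict.
The state is a dict: "t": time; "joint_pos": joint angles; "joint_vel": joint speeds; "joint_torque": joint torques, N m; "position": TCP position; "tool_rot": TCP orientation; "wrist_force": force on the tool from outside, world axes, zero at the start; "ft_torque": the same for the moment, N m; "grip_width": finger opening in m.
Only numpy, scipy, OpenCV 4.12 (cv2) and the standard library are available. Lean on these libraries where they do the work, as an engineer would, in place of code of your own. Each camera call takes 0.05 s, during which the arm holds its last target. There are 200 camera calls.

## Working session

There is one attempt and no reset: what is moved stays moved. The work goes in short steps, Python scripts to look and compute and a tool call to move; the robot and the scene stay as the last step left them, time stands still between calls to the robot, and variables do not carry over. Pictures are saved under pics/ and viewed, about 8 in all and at most 12, crops included, and the job is handed in when it is done.

Besides the shell and the picture viewer there is one more tool, called after "Emit:" as name(argument=value, ...) on one line, values as JSON. play_rows: Moves the arm, as the interface text tells. Its arguments: {"type":"object","properties":{"linear":{"type":"array","items":{"type":"array","items":{"type":"number"}}},"twist":{"type":"array","items":{"type":"number"}},"claw":{"type":"number"},"newtons":{"type":"number"}},"required":["linear","twist"]}

```bash
mkdir -p pics; python3 - <<'E'
from bench import env, eyes
import cv2,json
s=env.observe()
print(s['t'],s['position'],s['tool_rot'],s['grip_width'],env.grip_depth)
for n in("scene","top"):
    c=eyes.read_camera(n)
    print({k:v for k,v in c.items() if k!='image'})
    cv2.imwrite(f'pics/{n}0.png',c['image'][:,:,::-1])
E
```

```text
0.0 [0.1692914  0.65271398 0.2374285 ] [-1.73896872e-04  1.26568723e-01  9.91957247e-01 -1.07129740e-03] 0.088257803642941 -0.0187
{'fx': 506.6067536675259, 'fy': 506.6067536675259, 'cx': 331.376121369707, 'cy': 204.81776294213603, 'eye': array([ 1.20693449, -1.02259266,  1.00037151]), 'attitude': array([0.86173767, 0.41179375, 0.12442441, 0.26898451])}
{'fx': 395.9212952014523, 'fy': 395.9212952014523, 'cx': 314.3217425524606, 'cy': 197.90258523949907, 'eye': array([ 0.32573527, -0.06899057,  1.3498378 ]), 'attitude': array([ 0.70905828,  0.06857865, -0.06618113, -0.69867974])}
```

View pics/scene0.png

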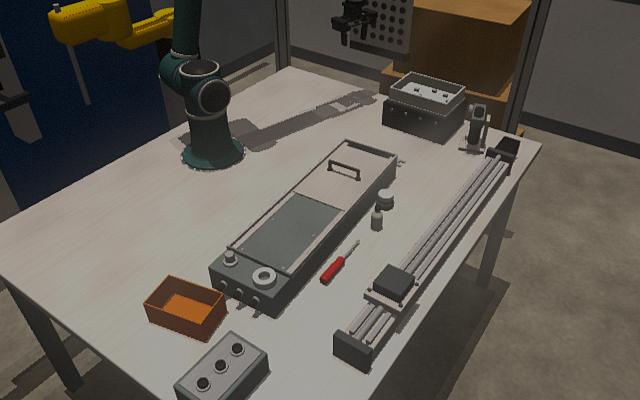

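View pics/top0.png

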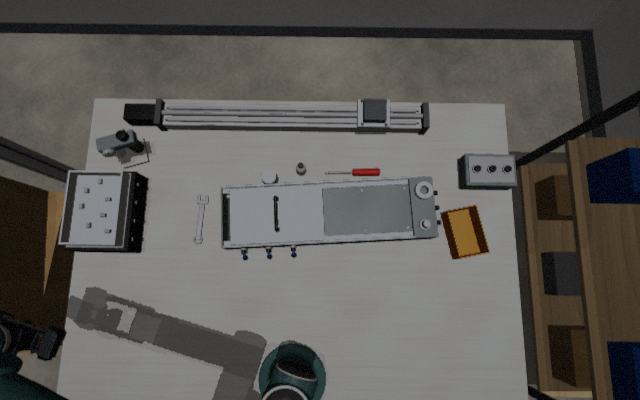

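The top view shows the box with the bay end at left (222,187)–(222,248) and the housing at right (435,178)–(439,238). The cover's bar runs from (277,196) to (277,231). In the scene view the bar runs from about (331,163) to (359,178).

```bash
cat > h.py <<'E'
from bench import env, eyes
import numpy as np, cv2
from scipy.spatial.transform import Rotation as R
def q(a): return R.from_quat(np.r_[a[1:],a[0]])
def ray(c,u,v): return q(c['attitude']).apply([(u-c['cx'])/c['fx'],-(v-c['cy'])/c['fy'],-1])
def at(c,u,v,z):
    d=ray(c,u,v); return c['eye']+d*(z-c['eye'][2])/d[2]
def pix(c,p):
    l=q(c['attitude']).inv().apply(np.asarray(p)-c['eye']); return np.c_[c['cx']+c['fx']*l[...,0]/-l[...,2], c['cy']+c['fy']*l[...,1]/l[...,2]]
def save(c,n,box=None,k=1):
    im=c['image'][:,:,::-1]
    if box: x0,y0,x1,y1=box; im=im[y0:y1,x0:x1]
    cv2.imwrite('pics/'+n,cv2.resize(im,None,fx=k,fy=k,interpolation=cv2.INTER_CUBIC))
E
python3 - <<'E'
from h import *
c=eyes.read_camera('top'); s=eyes.read_camera('scene')
for n,u,v,z in [('NLfar',222,187,.09),('NLnear',222,248,.09),('R far',435,178,.09),('R near',439,238,.09),('bar a',277,196,.116),('bar b',277,231,.116)]: print(n,at(c,u,v,z).round(4))
print(at(s,331,163,.116),at(s,359,178,.116))
save(c,'top1.png',(205,165,455,265),3.2); save(s,'scene1.png',(200,130,410,320),3)
E
```

```text
NLfar [0.6009 0.2386 0.09  ]
NLnear [0.4034 0.2269 0.09  ]
R far [ 0.6412 -0.4565  0.09  ]
R near [ 0.4452 -0.4608  0.09  ]
bar a [0.5685 0.0557 0.116 ]
bar b [0.4571 0.052  0.116 ]
[0.47791933 0.04806637 0.116     ] [0.59047549 0.03098945 0.116     ]
```

View pics/top1.png

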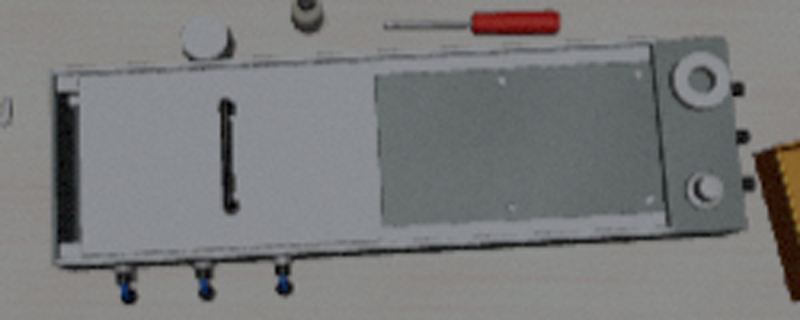

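View pics/scene1.png

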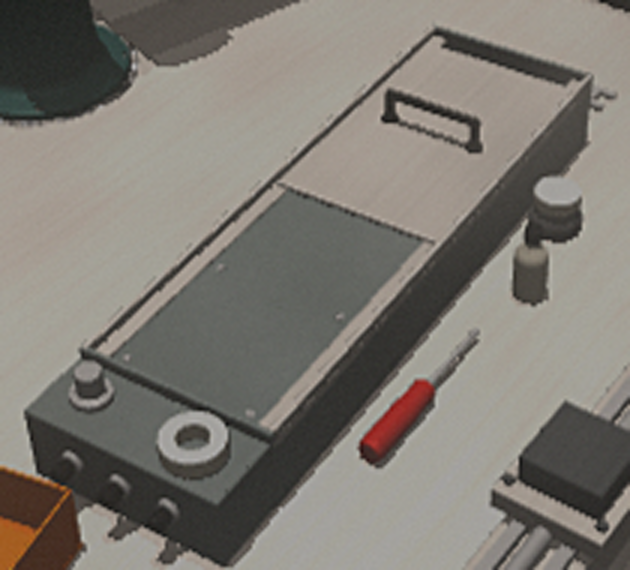

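Crop pixels: top view box corners (55,73), (57,265), bar (225,103)–(231,208). Scene view corners (435,30), (590,75), (85,352), (272,437), bar (388,94)–(478,122).

```bash
python3 - <<'E'
from h import *
from scipy.optimize import least_squares
c=eyes.read_camera('top'); s=eyes.read_camera('scene')
T=lambda u,v:(205+u/3.2,165+v/3.2); S=lambda u,v:(200+u/3,130+v/3)
Z=.09
obs=[(c,T(55,73),(.1,.31)),(c,T(57,265),(-.1,.31)),(c,T(652,45),(.1,-.308)),(c,T(667,223),(-.085,-.308)),
(s,S(435,30),(-.1,.31)),(s,S(590,75),(.1,.31)),(s,S(85,352),(-.1,-.308)),(s,S(272,437),(.1,-.308))]
def W(p,b,z):
    a,d=np.cos(p[2]),np.sin(p[2]); return np.array([p[0]+a*b[0]-d*b[1],p[1]+d*b[0]+a*b[1],z])
bars=[(c,T(225.5,103),.05),(c,T(231,208),-.05),(s,S(388,93),-.05),(s,S(478,121),.05)]
def f(p): return np.r_[np.concatenate([pix(k,W(p,b,Z))[0]-m for k,m,b in obs]),np.concatenate([pix(k,W(p,(x,p[3]),.116))[0]-m for k,m,x in bars])]
r=least_squares(f,[.52,-.08,0.06,.13],loss='soft_l1'); print(r.x.round(4)); print(f(r.x).reshape(-1,2).round(1))
print('bar',W(r.x,(0,r.x[3]),.116), 'goal bar',W(r.x,(0,-.153),.116))
for y in(.085,.167,.249):print(W(r.x,(.03,y),.06))
E
```

```text
[ 0.5263 -0.0743  0.0725  0.132 ]
[[-1.2 -1.6]
 [-1.  -0. ]
 [ 1.  -3.5]
 [ 2.3 -2.9]
 [-2.  -2.1]
 [-0.1 -0.4]
 [-2.2 -1.5]
 [-0.3 -0.8]
 [-0.2 -0.6]
 [-0.7 -2.1]
 [-0.2 -0. ]
 [-1.8  0.2]]
bar [0.51673285 0.05741691 0.116     ] goal bar [ 0.53738216 -0.2268834   0.116     ]
[0.55006234 0.01266454 0.06      ]
[0.54412216 0.0944491  0.06      ]
[0.53818198 0.17623366 0.06      ]
```

Emit:
play_rows(linear=[[0,0,0],[0,0,0],[0,0,0],[0,0,0],[-0.5,-1,0],[-0.5,-1,0],[-0.5,-1,0],[-0.5,-1,0]], twist=[-0.82,-0.82,-0.82,-0.81,0,0,0,0], claw=1, newtons=20)

```text
t: 1.1
position: [0.2272, 0.5575, 0.2368]
tool_rot: [-0.001, -0.046, 0.999, -0.0]
wrist_force: [-0.5, 0.0, -1.2]
grip_width: 0.0263
```

Emit:
play_rows(linear=[[-0.5,-1,0],[-0.5,-1,0],[-0.5,-1,0],[-0.5,-1,0],[-0.5,-1,0],[-0.5,-1,0],[-0.5,-1,0],[-0.5,-1,0]], twist=[0,0,0,0,0,0,0,0])

```text
t: 1.9
position: [0.349, 0.3593, 0.2374]
tool_rot: [0.0, -0.047, 0.999, 0.0]
wrist_force: [0.7, 0.7, -0.5]
grip_width: 0.0005
```

Emit:
play_rows(linear=[[-0.53,-1,0],[-0.53,-1,0],[-0.53,-1,0],[-0.53,-1,0],[-0.53,-1,0],[-0.53,-1,0],[-0.53,-1,0],[-0.53,-1,0]], twist=[0.2,0,0,0,0,0,0,0])

```text
t: 2.7
position: [0.4737, 0.1593, 0.2388]
tool_rot: [0.002, -0.037, 0.999, 0.001]
wrist_force: [-0.4, 0.6, -0.2]
grip_width: 0.0003
```

Emit:
play_rows(linear=[[-0.5,-0.8,0.4],[-0.5,-0.8,0.4],[-0.5,-0.8,0.6],[0,0,0.8],[0,0,0.4],[0,0,0],[0,0,0],[0,0,0]], twist=[0,0,0,0,0,0,0,0])

```text
t: 3.5
position: [0.5204, 0.0969, 0.1748]
tool_rot: [0.005, -0.034, 0.999, 0.001]
wrist_force: [-0.2, -0.1, 0.3]
grip_width: 0.0005
```

```bash
python3 - <<'E'
from h import *
c=eyes.read_camera('top'); s=eyes.read_camera('scene')
p=env.observe()['position']; print(p, pix(c,p),pix(s,p))
save(s,'scene2.png',(240,60,440,230),4)
E
```

```text
[0.5206887 0.096952  0.1751193] [[260.91045784 207.58100085]] [[351.85183998 143.99449189]]
```

View pics/scene2.png

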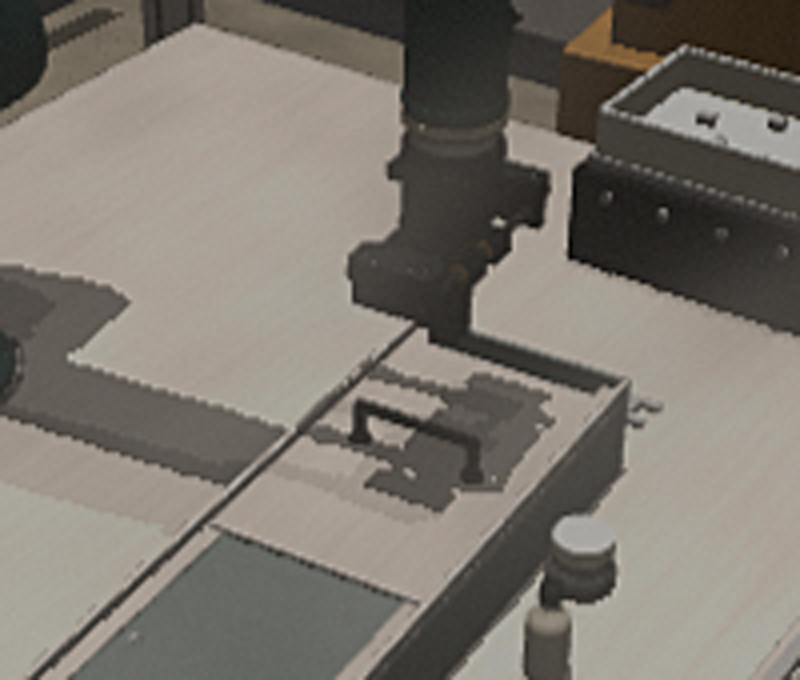

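The shut fingers stand just behind the bar on the +y side; the tip is near crop pixel (450,338), as predicted. I'll lower them and push.

Emit:
play_rows(linear=[[0,0.1,0.95],[0,0,0.95],[0,0,0.7],[0,0,0.2],[0,0,0],[0,-0.3,0],[0,-0.3,0],[0,-0.3,0]], twist=[0,0,0,0,0,0,0,0])

```text
t: 4.4
position: [0.5289, 0.0791, 0.1119]
tool_rot: [0.013, -0.037, 0.999, 0.002]
wrist_force: [0.4, 0.4, -0.5]
grip_width: 0.0005
```

Emit:
play_rows(linear=[[0,-0.4,0],[0,-0.4,0],[0,-0.4,0],[0,-0.4,0],[0,-0.4,0],[0,-0.4,0],[0,-0.4,0],[0,-0.4,0]], twist=[0,0,0,0,0,0,0,0])

```text
t: 5.2
position: [0.5351, -0.0061, 0.1127]
tool_rot: [0.014, -0.036, 0.999, 0.004]
wrist_force: [-0.4, 5.1, 0.0]
grip_width: -0.0
```

Emit:
play_rows(linear=[[0.25,0.2,0.2],[0.25,0,0.25],[0,-0.4,0],[0,-0.5,0],[0,-0.5,0],[0,-0.5,0],[0,-0.5,0],[0,-0.5,0]], twist=[0,0,0,0,0,0,0,0])

```text
t: 6.0
position: [0.5264, -0.0731, 0.1004]
tool_rot: [0.014, -0.036, 0.999, 0.008]
wrist_force: [-0.5, 6.3, 3.2]
grip_width: 0.0004
```

Emit:
play_rows(linear=[[0.1,-0.5,0],[0,-0.5,0],[0,-0.5,0],[0,-0.5,0],[0,-0.5,0],[0,-0.5,0],[0,-0.5,0],[0,-0.4,0]], twist=[0,0,0,0,0,0,0,0])

```text
t: 6.8
position: [0.5307, -0.1658, 0.1006]
tool_rot: [0.015, -0.037, 0.999, 0.016]
wrist_force: [-0.3, 7.5, 3.8]
grip_width: -0.0002
```

Emit:
play_rows(linear=[[0,-0.4,0],[0,-0.3,0],[0,-0.2,0],[0,-0.2,0],[0,-0.2,0],[0,-0.2,0],[0,-0.2,0],[0,-0.2,0]], twist=[0,0,0,0,0,0,0,0])

```text
t: 7.6
position: [0.5329, -0.2047, 0.101]
tool_rot: [0.014, -0.037, 0.999, 0.027]
wrist_force: [0.3, 8.8, 5.1]
grip_width: 0.0003
```

Emit:
play_rows(linear=[[0,-0.2,0],[0,-0.2,0],[0,-0.2,0],[0,-0.2,0],[0,-0.2,0],[0,-0.2,0],[0,-0.2,0],[0,-0.2,0]], twist=[0,0,0,0,0,0,0,0])

```text
t: 8.4
position: [0.5325, -0.2038, 0.1021]
tool_rot: [0.009, -0.036, 0.997, 0.065]
wrist_force: [0.1, 19.1, 9.7]
grip_width: 0.0005
```

Emit:
play_rows(linear=[[0,0.3,0],[0,0.3,0],[0,0.2,0],[0,0,0],[0,0,-0.5],[0,0,-1],[0,0,-1],[0,0,0]], twist=[0,0,0,0,0,0,0,0])

```text
t: 9.2
position: [0.5282, -0.1934, 0.1688]
tool_rot: [0.007, -0.037, 0.997, 0.063]
wrist_force: [0.9, -0.7, -1.5]
grip_width: 0.0006
```

```bash
python3 - <<'E'
from h import *
s=env.observe(); print(s['joint_pos'].round(3),s['position'],q(s['tool_rot']).as_matrix().round(3))
c=eyes.read_camera('scene'); save(c,'scene3.png',(200,90,410,280),3)
E
```

```text
[-0.467  0.135  1.897  0.128  1.163 -2.166] [ 0.52816505 -0.19337888  0.16879755] [[-0.997 -0.075  0.009]
 [-0.073  0.989  0.127]
 [-0.019  0.126 -0.992]]
```

View pics/scene3.png

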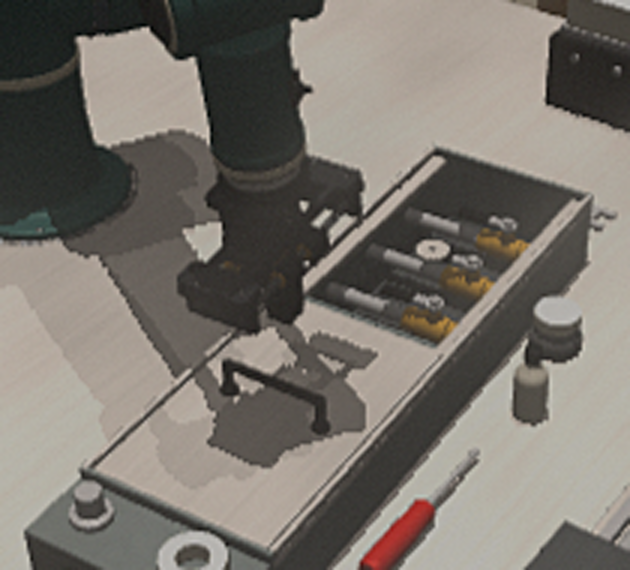

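The cover sits at the far stop, and the bay shows three valves. The tag disc is on the middle one at crop (433,250), i.e. full image (344.3,173.3).

```bash
python3 - <<'E'
from h import *
c=eyes.read_camera('top'); s=eyes.read_camera('scene')
print('disc',at(s,344.3,173.3,.067)); print('stemtop?',at(s,200+466/3,90+261/3,.066))
for S in [(.55006,.01266,.06),(.54412,.09445,.06),(.53818,.17623,.06)]: print(pix(c,S),(pix(s,S)-[330,145])*10)
save(c,'top3.png',(215,175,335,265),6)
save(s,'scene4.png',(330,145,385,205),10)
E
```

```text
disc [0.50470772 0.08407045 0.067     ]
stemtop? [0.54334496 0.08846597 0.066     ]
[[291.41880095 204.95691932]] [[137.99942416 462.9876541 ]]
[[266.63624554 206.37166534]] [[264.86057432 327.1314405 ]]
[[241.82881167 207.78804784]] [[383.24634894 200.3487814 ]]
```

View pics/top3.png

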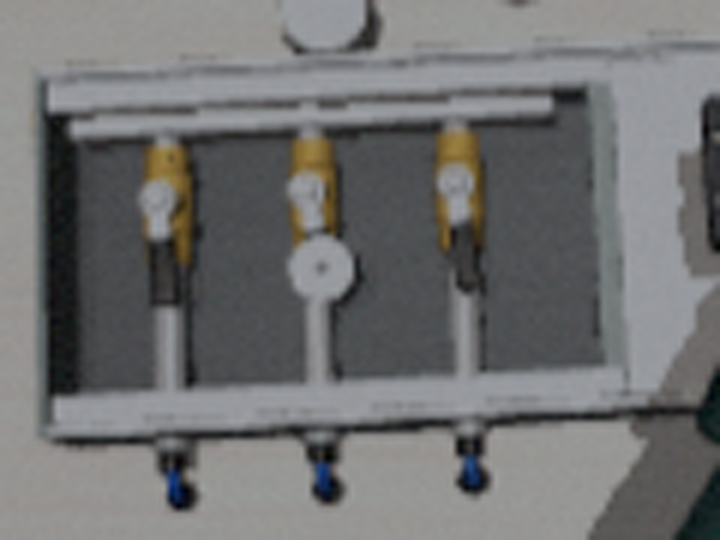

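View pics/scene4.png

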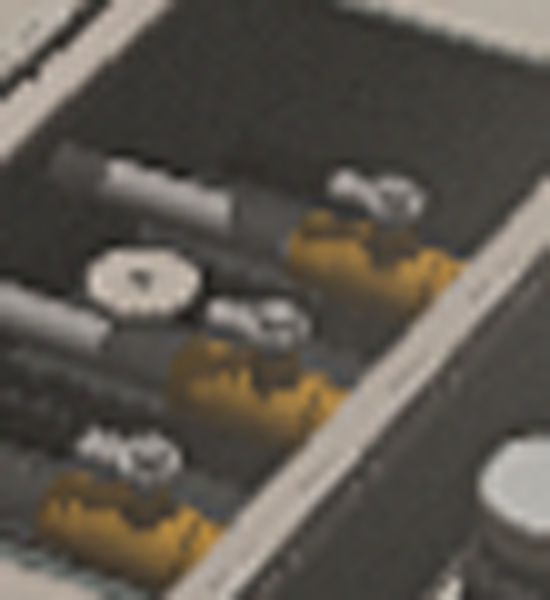

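The top crop shows the disc at (321,267) and the tagged stem at (306,192), with the plain levers at (163,270) and (465,255). In the scene crop the disc is at (143,283) and the stem at (280,318).

```bash
python3 - <<'E'
from h import *
c=eyes.read_camera('top'); s=eyes.read_camera('scene')
d=[at(c,268.5,219.5,.067),at(s,344.3,173.3,.067)]; st=[at(c,266,207,.068),at(s,358,176.8,.068)]
print(d,st)
D=np.mean(d,0);S=np.mean(st,0);v=D-S;print('r',np.hypot(*v[:2]),'th',np.arctan2(v[1],v[0])-np.pi-.0725)
E
```

```text
[array([0.49954698, 0.08583074, 0.067     ]), array([0.50470772, 0.08407045, 0.067     ])] [array([0.54064313, 0.09544675, 0.068     ]), array([0.5510477, 0.091798 , 0.068    ])]
r 0.04456982343347746 th -6.159870068453208
```

Emit:
play_rows(linear=[[0.02,0.97,0.12],[0.02,0.97,0.12],[0.02,0.97,0.12],[0.02,0.97,0.12],[0.02,0.97,0.12],[0.02,0.97,0.12],[0.02,0.97,0.12],[0.02,0.97,0.12]], twist=[0,0,0,0,0,0,0,0])

```text
t: 10.25
position: [0.499, 0.0098, 0.1529]
tool_rot: [-0.007, -0.034, 0.997, 0.068]
wrist_force: [0.8, 0.5, 0.2]
grip_width: 0.0004
```

Emit:
play_rows(linear=[[0.02,0.97,0.12],[0.02,0.97,0.12],[0.02,0.97,0.12],[0.02,0.97,0.12],[0,0,0],[0,0,0],[0,0,0],[0,0,0]], twist=[0,0,0,0,1,1,1,1])

```text
t: 11.05
position: [0.48, 0.1153, 0.1425]
tool_rot: [-0.031, 0.169, 0.983, 0.063]
wrist_force: [-0.5, -0.1, 0.9]
grip_width: 0.0003
```

Emit:
play_rows(linear=[[0,0,0],[0,0,0],[0,0,0],[0,0,0],[0,0,0],[0,0,0],[0,0,0],[0,0,0]], twist=[1,1,1,1,1,1,1,1])

```text
t: 11.85
position: [0.4708, 0.1153, 0.1304]
tool_rot: [-0.062, 0.553, 0.83, 0.038]
wrist_force: [0.0, -0.7, -0.7]
grip_width: 0.0004
```

Emit:
play_rows(linear=[[0,0,0],[0,0,0],[0,0,0],[0,0,0],[0,0,0],[0,0,0],[0,0,0],[0,0,0]], twist=[1,1,1,0.7,0,0,0,0])

```text
t: 12.65
position: [0.4636, 0.1151, 0.1212]
tool_rot: [-0.074, 0.701, 0.71, 0.019]
wrist_force: [-0.1, 1.1, -0.0]
grip_width: 0.0006
```

```bash
cat > to.py <<'E'
from h import *
import sys
s=env.observe(); M=q(s['tool_rot']).as_matrix()
print(s['t'],s['position'].round(4),s['joint_pos'].round(2),s['wrist_force'].round(1)); print(M.round(3))
ex=np.array([.9974,.0725]);ey=np.array([-.0725,.9974]);S=np.array([.545,.0935])
r=s['position'][:2]-S; print('rel',r@ex,r@ey)
a=[float(v) for v in sys.argv[1:]]
for x,y,z in zip(*[iter(a)]*3):
    t=np.r_[S+x*ex+y*ey,z]; print((x,y,z),'shift/25mm',(M.T@(t-s['position'])/.025).round(2))
E
python3 to.py -.044 .036 .15 -.044 .036 .055
```

```text
12.65 [0.4636 0.1151 0.1212] [0.09 0.04 2.1  0.16 1.07 0.  ] [-0.1  1.1 -0. ]
[[-0.008  0.997 -0.078]
 [ 0.991  0.018  0.13 ]
 [ 0.131 -0.077 -0.988]]
rel -0.07965928437447745 0.027422932956559988
(-0.044, 0.036, 0.15) shift/25mm [ 0.58  1.31 -1.19]
(-0.044, 0.036, 0.055) shift/25mm [0.08 1.6  2.56]
```

Emit:
play_rows(linear=[[0.3,0.7,-0.4],[0.3,0.7,0],[0,0.1,0],[0,0,0],[0,0,0],[0,0,0],[0,0,0],[0,0,0]], twist=[-0.5,0,0,0,0,0,0,0])

```text
t: 13.45
position: [0.4985, 0.1294, 0.1291]
tool_rot: [-0.075, 0.681, 0.728, 0.019]
wrist_force: [0.3, -0.2, -0.3]
grip_width: 0.0004
```

```bash
python3 to.py -.044 .036 .09 -.044 .036 .055
```

```text
13.45 [0.4985 0.1294 0.1291] [ 0.11  0.1   2.02  0.16  1.1  -0.03] [ 0.3 -0.2 -0.3]
[[-0.061  0.995 -0.083]
 [ 0.989  0.072  0.129]
 [ 0.135 -0.074 -0.988]]
rel -0.043781958952323057 0.039220186166743456
(-0.044, 0.036, 0.09) shift/25mm [-0.34  0.11  1.53]
(-0.044, 0.036, 0.055) shift/25mm [-0.53  0.21  2.91]
```

Emit:
play_rows(linear=[[-0.15,0.05,0.7],[-0.15,0.05,0.7],[-0.15,0.05,0.7],[-0.1,0.05,0.6],[0,0,0.2],[0,0,0],[0,0,0],[0,0,0]], twist=[0,0,0,0,0,0,0,0])

```text
t: 14.25
position: [0.499, 0.1252, 0.0556]
tool_rot: [-0.073, 0.681, 0.728, 0.021]
wrist_force: [-0.7, 0.3, -0.1]
grip_width: 0.0001
```

```bash
python3 to.py -.048 .015 .056 -.055 0 .056; python3 -c "
from h import *
s=eyes.read_camera('scene'); save(s,'scene5.png',(300,110,400,205),6); print((pix(s,env.observe()['position'])-[300,110])*6)"
```

```text
14.25 [0.499  0.1252 0.0556] [ 0.11  0.19  2.07  0.17  0.95 -0.06] [-0.7  0.3 -0.1]
[[-0.062  0.995 -0.079]
 [ 0.989  0.071  0.13 ]
 [ 0.135 -0.07  -0.988]]
rel -0.04360657415615795 0.03500004322336726
(-0.048, 0.015, 0.056) shift/25mm [-0.79 -0.18 -0.11]
(-0.055, 0.0, 0.056) shift/25mm [-1.39 -0.45 -0.18]
[[298.78404174 357.04681383]]
```

View pics/scene5.png

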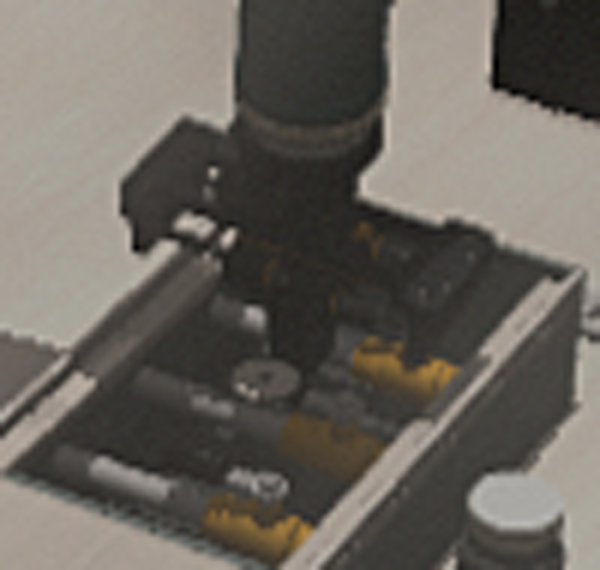

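The fingers are down just behind the disc, near crop (298,360), with the disc at (265,380), and touch nothing. I'll push along the arc now.

Emit:
play_rows(linear=[[-0.2,-0.08,-0.03],[-0.2,-0.08,-0.03],[-0.2,-0.08,-0.03],[-0.2,-0.06,-0.03],[-0.2,-0.05,-0.03],[-0.2,-0.03,-0.03],[-0.2,-0.02,-0.03],[-0.2,0,-0.03]], twist=[0,0,0,0,0,0,0,0])

```text
t: 15.1
position: [0.4986, 0.0892, 0.0609]
tool_rot: [-0.072, 0.683, 0.726, 0.033]
wrist_force: [3.0, 9.1, -1.8]
grip_width: 0.0006
```

```bash
python3 to.py -.056 -.0086 .056 -.05 -.029 .056
```

```text
15.1 [0.4986 0.0892 0.0609] [ 0.03  0.16  2.09  0.18  0.95 -0.14] [ 3.   9.1 -1.8]
[[-0.057  0.997 -0.06 ]
 [ 0.987  0.065  0.146]
 [ 0.149 -0.051 -0.987]]
rel -0.046595039391529494 -0.0008816429850949111
(-0.056, -0.0086, 0.056) shift/25mm [-0.34 -0.36  0.17]
(-0.05, -0.029, 0.056) shift/25mm [-1.14 -0.12  0.03]
```

Emit:
play_rows(linear=[[-0.15,-0.15,0.08],[-0.15,-0.15,0.06],[-0.2,-0.1,0],[-0.2,-0.05,0],[-0.2,0,0],[-0.2,0.05,0],[-0.2,0.05,0],[-0.15,0.1,0]], twist=[0,0,0,0,0,0,0,0])

```text
t: 15.9
position: [0.4946, 0.0566, 0.0553]
tool_rot: [-0.075, 0.684, 0.725, 0.038]
wrist_force: [-2.8, 1.6, 1.7]
grip_width: 0.0005
```

```bash
python3 to.py -.05 -.036 .056 -.032 -.045 .056
```

```text
15.9 [0.4946 0.0566 0.0553] [-0.04  0.16  2.11  0.19  0.94 -0.22] [-2.8  1.6  1.7]
[[-0.053  0.997 -0.057]
 [ 0.985  0.062  0.158]
 [ 0.161 -0.048 -0.986]]
rel -0.05297852903931895 -0.03316891386035503
(-0.05, -0.036, 0.056) shift/25mm [-0.11  0.12 -0.05]
(-0.032, -0.045, 0.056) shift/25mm [-0.45  0.84 -0.14]
```

Emit:
play_rows(linear=[[-0.1,0.15,-0.03],[-0.1,0.15,-0.03],[-0.07,0.15,-0.02],[-0.05,0.15,0],[0,0.15,0],[0,0.15,0],[0,0.15,0],[0,0.15,0]], twist=[0,0,0,0,0,0,0,0])

```text
t: 16.7
position: [0.5161, 0.0447, 0.0543]
tool_rot: [-0.084, 0.682, 0.726, 0.026]
wrist_force: [-17.9, -1.6, 18.7]
grip_width: 0.0004
```

```bash
python3 to.py -.032 -.045 .056
```

```text
16.7 [0.5161 0.0447 0.0543] [-0.06  0.22  2.05  0.18  0.98 -0.23] [-17.9  -1.6  18.7]
[[-0.057  0.995 -0.086]
 [ 0.986  0.069  0.152]
 [ 0.157 -0.076 -0.985]]
rel -0.03233154235288185 -0.04656266254667732
(-0.032, -0.045, 0.056) shift/25mm [ 0.07  0.01 -0.06]
```

The force has risen to 18 N at the expected end position, so the lever is against its stop. I'll back off, rise and check.

Emit:
play_rows(linear=[[0,-0.2,0],[0,-0.3,0],[0,-0.3,0],[0.1,0,-0.8],[0.1,0,-0.9],[0.1,0,-1],[0.1,0,-1],[0,0,-1]], twist=[0,0,0,0,0,0,0,0])

```text
t: 17.5
position: [0.5057, 0.0333, 0.1736]
tool_rot: [-0.08, 0.682, 0.726, 0.027]
wrist_force: [-0.2, 0.7, 0.4]
grip_width: 0.0003
```

Emit:
play_rows(linear=[[0,-1,-0.5],[0,-1,-0.5],[0,-1,-0.5],[0,-1,-0.5],[0,-0.5,0],[0,0,0],[0,0,0],[0,0,0]], twist=[0,0,0,0,0,0,0,0])

```text
t: 18.3
position: [0.4016, 0.0157, 0.2387]
tool_rot: [-0.069, 0.683, 0.727, 0.034]
wrist_force: [0.2, 0.6, -0.2]
grip_width: 0.0005
```

```bash
python3 to.py; python3 -c "
from h import *
s=eyes.read_camera('scene');c=eyes.read_camera('top'); 
a=cv2.resize(s['image'][130:290,200:410],None,fx=3.8,fy=3.6,interpolation=cv2.INTER_CUBIC)[:,:800]
cv2.imwrite('pics/scene6.png',cv2.resize(s['image'][130:290,200:410,::-1],None,fx=3.5,fy=3.5,interpolation=cv2.INTER_CUBIC));save(c,'top6.png',(215,165,455,265),3.3)"
```

```text
18.3 [0.4016 0.0157 0.2387] [-0.14 -0.23  2.12  0.14  1.33 -0.24] [ 0.2  0.6 -0.2]
[[-0.058  0.997 -0.053]
 [ 0.987  0.065  0.144]
 [ 0.147 -0.044 -0.988]]
rel -0.1486461572128122 -0.06722030676299193
```

View pics/scene6.png

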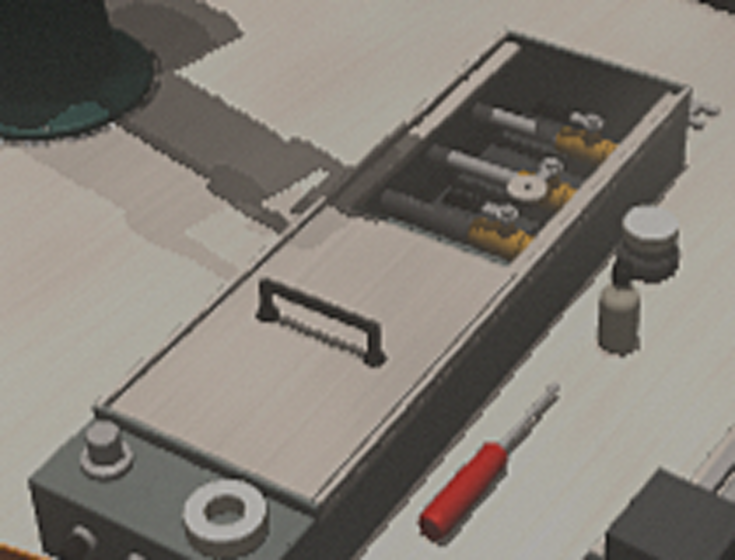

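View pics/top6.png

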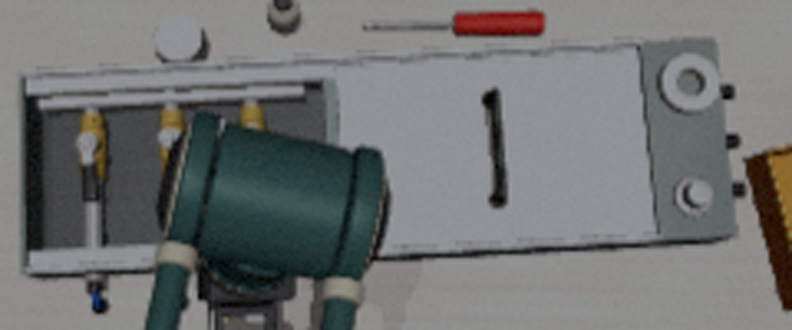

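The cover lies against the far wall, and the disc is now at crop (526,186), on the −y side of its stem at (550,165). The arm hides the bay from above, so I'll move it aside for one last angle check.

Emit:
play_rows(linear=[[-1,0,-0.2],[-1,0,-0.2],[-1,0,-0.2],[-1,0,-0.2],[-1,0,-0.2],[-1,0,-0.2],[-1,0,-0.2],[-1,0,-0.2]], twist=[0,0,0,0,0,0,0,0])

```text
t: 19.2
position: [0.4195, -0.1924, 0.2442]
tool_rot: [-0.073, 0.68, 0.729, 0.034]
wrist_force: [0.4, -0.7, -0.1]
grip_width: 0.0003
```

```bash
python3 -c "
from h import *
s=eyes.read_camera('scene');c=eyes.read_camera('top')
k=cv2.INTER_CUBIC
a=cv2.resize(c['image'][175:255,215:335,::-1],(720,480),interpolation=k)
b=cv2.resize(s['image'][150:210,325:385,::-1],(480,480),interpolation=k)
m=np.zeros((560,720,3),np.uint8); m[:320,:480]=cv2.resize(a,(480,320)); m[320:,:]=0
m[240+0:240+320,400:720]=cv2.resize(b,(320,320)); m[:320,:400]=cv2.resize(a,(480,320))[:,:400]
cv2.imwrite('pics/last.png',m)
D=at(s,350.3,183.1,.067);S=at(s,357.1,177.1,.068);v=D-S;print(v,np.hypot(*v[:2]),np.arctan2(v[1],v[0])+np.pi-.0725)
E=np.array([.545,.0935]);
for th in(1.3,1.45,1.571):
  g=th+np.pi+.0725; w=[.5+0,0,0]
  for S0 in [at(s,358,176.8,.068)]: print(th,pix(s,[S0[0]+.045*np.cos(g),S0[1]+.045*np.sin(g),.067]))
  T0=at(c,266,207,.068); print('top crop4',(pix(c,[T0[0]+.045*np.cos(g),T0[1]+.045*np.sin(g),.067])-[215,175])*4)
"
```

```text
[-0.001074   -0.03760769 -0.001     ] 0.03762301770823275 1.4697461318034317
1.3 [[347.95826962 182.95656263]]
top crop4 [[257.47858392 139.63392426]]
1.45 [[349.63167109 183.83080136]]
top crop4 [[258.74621937 131.6004581 ]]
1.571 [[351.12786053 184.42647002]]
top crop4 [[258.87419759 125.06745107]]
```

View pics/last.png

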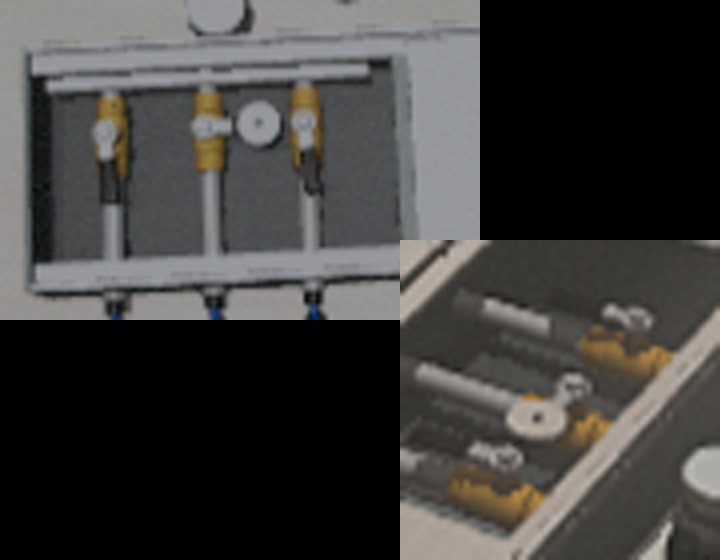

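The top view has the disc at (259,124), and the prediction for fully shut is (258.9,125.1). The plain levers at (108,180) and (310,175) still lie along their pipes. Handing in.

```bash
python3 -c "
from bench import env
print(env.observe()['wrist_force']); print(env.close_job())"
```

```text
[-0.12392597  0.42796691  0.17256703]
the job is handed in; nothing more can be done
None
```

The job is handed in: the cover is slid back and the tagged valve is shut. It took about 19 s of robot time.

- **Cover:** I pushed it by its bar with shut fingers until it stalled against the far stop at about 19 N. The camera shows it lying against the end wall.
- **Tagged valve:** It was the middle one. I pushed its lever round by the tag disc until the force rose to about 18 N sideways. In the last top view the disc is within 1–2 px of where fully shut should put it.
- **Angle readings:** A rougher estimate from the scene camera gave 1.47 rad instead of 1.571. It put the disc only 38 mm from the stem when it should be 45 mm, so I trusted the top view and the force.
- **Other things:** The plain levers still lie along their pipes. I compared the objects near the box by eye only and they look unmoved. I did not check the wrench again.
- **Robot:** The arm ended clear of everything with near-zero wrist force. The tool picked up a tilt of about 8–9° while pushing, which I worked around. During the last lever push there was also a brief upward force of about 19 N, whose cause I did not find.

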